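# Park the solder spool at the top of its sloped cradle

### The arm

A 7-joint arm with a two-finger parallel gripper is mounted at the origin on a cart in front of the work surface, level with it; the furniture and walls round the work are solid. World frame = base frame: x ahead of the robot, y to its left, z up, the work surface at z = 0. Lengths are in mm, angles in rad, forces in N, time in s.
With the tool pointing down it reaches from about 425 to 875 mm from the base axis. Payload 4.7 kg.
Tool frame: the origin (TCP) lies on the mounting face of the last link; the fingertips stand 173 mm ahead of it and the grasp point (between the pads) lies 155 mm ahead of it; y points along the fingers, x is the direction in which the jaws open and shut, and the axes are right-handed (so a half turn about y gives the same grasp; the last joint's range is limited). The gripper opens to 85 mm and grips with 20 to 120 N. Pads are 22 mm wide; open, the fingers measure 114 mm over their backs; the gripper's body (76 mm by 85 mm) begins 54 mm behind the grasp point. The pads swing forward as they close: fully open they stand 13 mm farther back than shut.
Start: joints at [1.301, 0.321, -0.07, 1.45, 0.023, 1.371, -0.057], TCP at [181.986, -624.009, 404.749] pointing down, gripper open.
Joint ranges: [-2.86, 2.86], [-0.3, 2.09], [-1.38, 1.24], [0.06, 2.45], [-1.56, 4.7], [0.09, 2.05], [-2.69, 2.69]. Speed limits (rad/s): [2.57, 2.57, 3.14, 3.14, 3.14, 3.14, 3.14].

### API

Orientations are given as a unit quaternion [w, x, y, z].
In Python, from rig import env gives the robot as it stands.
- The arm moves only by the tool send_rows, never from a script. Its argument "rows" is a list of rows, each an object of numbers: "fingers": the closure in counts, from 0 (fully open) to 255 (shut); "tx", "ty", "tz": the shift along the tool's x, y, z in units of 60 mm (1.0 is 60 mm); "spin": the turn about the tool's y in units of 6 degrees (1.0 is 6 degrees). In form: [{"fingers": .., "tx": .., "ty": .., "tz": .., "spin": ..}, ...]. A call has 1 to 12 rows; each row shifts and turns the commanded pose from where the row before left it, along the tool's axes as they then stand; what a row does not reach is not made up. A row lasts 1/8 s, in which the tool goes at most 62.5 mm and 10.7 degrees, less where a joint would pass 70% of its speed; a pose out of reach is approached as far as the arm can. A call is refused whole if a number of a shift passes 1 or a number of a turn 1, either way. A call with a gripper value outside its range is refused whole. The fingers move at their own pace and stop on an object; "grip_force" is the grip in N (left out, the last holds). Time passes only in rows, so rows that do not move let the fingers close. It gives the time, the measured TCP pose, the force and the opening at its end, in the units of the state.
- env.sense(): the state, without advancing time (a new reading comes with each control period).
- env.get_image(name): name is "scene" or "top" or "wrist"; returns (picture, depth): 400x640x3 uint8, red, green, blue; 400x640 float32, mm along the optical axis (not along the pixel's ray), 0 where there is no reading.
- env.get_calibration(name): a dict with "camera_matrix" (3x3 intrinsics, pixels), "rvec" (rotation vector, rad) and "tvec" (3), from world to camera coordinates, as OpenCV has them. Camera axes: x right, y down, z forward; pixel columns grow to the right and rows downward; lengths in mm; the calibration is good to about 2 mm. A picture is of the moment at which its call begins: read the wrist's pose just before it. get_calibration takes no time and is no camera call; for the wrist camera it gives the pose at the moment of the call.
- env.finish_job(): hands the job in, once; it reports no verdict.
Trained networks look in the newest picture that a camera, given by its name, has taken for a name from the list of things; names that differ only in an ending like _2 or _b are one class to them, and where a whole thing is asked for, a point or a joint stands for the part that bears it (a point fixed in the world has none). Each returns a list of dicts, best first, with "p" (0 to 1); they miss things now and then, are a little off and sometimes report something else, mostly with a low value. They report only what shows in the picture. A call takes as long as a camera call. They do not tell look-alikes from the thing itself.
- env.search_frame(camera, query): "position" ([x, y, z] in mm, in the coordinates of the camera as it stood for that picture, good to about 4 mm: the middle of the surface that is visible of it).
- env.regions_of(camera, query): "pixels" (400x640 bool, what is visible of it).
- env.landmark_of(camera, query): "position" ([x, y, z] in mm, in the coordinates of the camera as it stood for that picture, good to about 4 mm: a listed point, or the origin of a listed thing).
The state is a dict: "t": time; "joint_positions": joint angles; "dq": joint speeds; "tau": joint torques, N m; "eef_pos": TCP position; "ee_rot": TCP orientation; "wrist_force": force on the tool from outside, world axes, zero at the start; "ft_torque": the same for the moment, N m; "grip_width": opening from 0.0 (shut) to 1.0 (fully open).
Only numpy, scipy, OpenCV 4.12 (cv2) and the standard library are available. Lean on these libraries where they do the work, as an engineer would, in place of code of your own. Each camera call takes 0.05 s, during which the arm holds its last target.

### The job

Two sloped gutter cradles for solder spools stand on the bench; in one the spool is already parked in the hollow at the upper stop, in the other it has rolled down to the low end. With the fingertips, push the spool that lies low up along its gutter, over the small cross ridge and to the upper stop, so that it stays parked there when you let go and does not roll back. Only push it: do not pick it up, and leave the parked spool and the other things on the bench where they are.

Things in the scene. Friction and masses are not known exactly. Their poses are not given: they have to be found in the camera images.
- spool_center (a point): Centre of the loose solder spool to push: dark flanges, pale wire between, 60 mm diameter, 48 mm long, about 0.35 kg, slippery on the gutter (friction 0.3). It lies on its side, axis across the gutter, at the low lip, and rolls freely down the slope when not held. It turns as it rolls: use only this point's position.
- spool: The same spool; origin at the centre of one flat end face, z along the spool's axis (across the gutter); the spool turns about it.
- cradle_seat (a point): Where the spool's centre is when it touches the upper stop of its cradle (fixed). Axes: x up along the gutter, y across, z square to its floor, which lies 30 mm below and rises 8 degrees (0.14 rad) along x. A round cross ridge 3 mm high lies 17 mm before this point; between it and the stop (face 30 mm beyond) a parked spool lies in a hollow with 2 to 3 mm of play.
- cradle_low (a point): Same cradle, same axes: where the spool's centre is when it lies against the low lip (10 mm high, 8 mm thick, its inner top edge touching the spool), 108 mm down the gutter from cradle_seat.
- spool_full_center (a point): Centre of the other, equal spool, already parked at the upper stop of an equal cradle that stands beside the first (centres 120 to 150 mm apart, to its left or right). It is to stay there.
- dongle: Small dark USB stick, 18 x 54 x 9 mm, lying near the cradles; origin under its centre. Bystander.
- cradle: The loose spool's cradle: plain aluminium gutter, 176 mm long, 56 mm wide inside, side walls 14 mm high and 5 mm thick, upper stop plate 42 mm high, on low legs, fixed to the bench. Origin on the bench under its middle; x points to the high end, z up. The gutter floor is 32 mm above the bench at mid-length.
- stamp: Hand stamp with a turned wooden knob handle standing upright on a dark base 27 x 46 mm, 65 mm high; origin under its centre. Bystander near the upper end of the cradles.
Things that resemble listed ones, but are neither listed nor needed, are in the scene too. Leave any orange look-alike of the spool alone.

How it is judged (in metres and radians):
At the end, for the whole second after the job is handed in: The loose spool lies at rest in the hollow between ridge and upper stop: its centre from 6 mm before to 3 mm past cradle_seat along the gutter and within 3 mm of it square to the floor, its axis within 0.2 rad of straight across. The other spool is within 8 mm of where it was (x of spool_center in the frame of cradle_seat between -0.006 and 0.003 m and z of spool_center in the frame of cradle_seat between -0.003 and 0.003 m and angle between the z axis of spool and the y axis of cradle_seat, either way round below 0.2 rad and linear speed of spool below 0.01 m/s and distance of spool_full_center from where it was at the start of the episode below 0.008 m); the robot touches nothing.
It fails at once if the spool is lifted off the gutter floor (more than 11 mm; the ridge lifts it 3 mm) or leaves the gutter (z of spool_center in the frame of cradle_seat above 0.011 m or z of spool_center in the frame of cradle_seat below -0.012 m).
It fails at once if the parked spool is moved more than 8 mm (distance of spool_full_center from where it was at the start of the episode above 0.008 m).
It fails at once if the USB stick or the stamp is moved more than 15 mm (distance of any of dongle, stamp from where it was at the start of the episode above 0.015 m).
It also fails if it takes over 29 s, if anything falls off the work surface, if the arm or the gripper's body presses on something with over 40 N, if the wrist force passes 120 N, or if a joint passes its speed limit or range.

## Working session

There is one attempt and no reset: what is moved stays moved. The work goes in short steps, Python scripts to look and compute and a tool call to move; the robot and the scene stay as the last step left them, time stands still between calls to the robot, and variables do not carry over. Pictures are saved under pics/ and viewed, and the job is handed in when it is done.

Besides the shell and the picture viewer there is one more tool, called after ">>>" as name([rows], argument=value, ...), one row to a line, values as JSON. send_rows: Moves the arm, as the interface text tells. Its arguments: {"type":"object","properties":{"rows":{"type":"array","items":{"type":"object","properties":{"fingers":{"type":"number"},"tx":{"type":"number"},"ty":{"type":"number"},"tz":{"type":"number"},"spin":{"type":"number"}}}},"grip_force":{"type":"number"}},"required":["rows"]}

```bash
mkdir -p pics; ls; cat > h.py <<'E'
import numpy as np, cv2
from rig import env
def cal(n):
    c=env.get_calibration(n); K=np.array(c["camera_matrix"],float); R=cv2.Rodrigues(np.array(c["rvec"],float))[0]; t=np.array(c["tvec"],float).ravel(); return K,R,t
def c2w(n,p):
    K,R,t=cal(n); return R.T@(np.array(p,float)-t)
def save(n,f):
    im,d=env.get_image(n); cv2.imwrite("pics/"+f,im[:,:,::-1]); return im,d
def px(n,P):
    K,R,t=cal(n); q=K@(R@np.array(P,float)+t); return q[:2]/q[2]
E
python3 - <<'E'
from h import *
np.set_printoptions(precision=1,suppress=True)
s=env.sense(); print({k:np.round(v,3) for k,v in s.items()})
for n in("scene","top"):
    im,d=save(n,n+"0.png")
    K,R,t=cal(n);print(n,-R.T@t,K[0,0])
    for q in("spool_center","cradle_seat","cradle_low","spool_full_center","dongle","stamp","cradle"):
        for r in env.landmark_of(n,q)[:3]: print(n,q,round(r["p"],2),c2w(n,r["position"]))
print(env.sense()["t"])
E
```

```text
pics
{'t': np.float64(0.0), 'joint_positions': array([ 1.3,  0.3, -0.1,  1.5,  0. ,  1.4, -0.1]), 'dq': array([ 0., -0.,  0.,  0., -0., -0.,  0.]), 'tau': array([ -0. , -49.4,  -0.4, -31.4,   0. ,   0. ,   0. ]), 'eef_pos': array([ 181.9, -623.8,  403.6]), 'ee_rot': array([ 0.6, -0.6,  0.4, -0.4]), 'wrist_force': array([ 0.1,  0.7, -0. ]), 'ft_torque': array([-0.,  0., -0.]), 'grip_width': np.float64(1.001)}
scene [188.9 927.1 719.8] 448.30446101853585
scene spool_center 0.92 [335.9 311.5  56. ]
scene spool_center 0.85 [266.6 527.7  27.8]
scene cradle_seat 0.96 [375.3 413.9  68.5]
scene cradle_seat 0.5 [664.8 277.4  -3.3]
scene cradle_low 0.56 [335.5 314.1  51.6]
scene spool_full_center 0.69 [490.5 345.6  69.9]
scene dongle 0.57 [588.9 184.7  -5.4]
scene stamp 0.53 [665.4 276.6  -4.6]
scene cradle 0.7 [357.5 369.8  -1.9]
top [ 314.8  369.8 1284.4] 477.2407145803302
top spool_center 0.9 [338.5 316.9  54.4]
top spool_center 0.74 [270.8 530.6  27.2]
top cradle_seat 0.61 [377.4 416.8  70.7]
top cradle_low 0.81 [333.1 316.7  55.2]
top cradle_low 0.28 [374.9 415.2  74.4]
top cradle_low 0.26 [591.2 184.2  -3.2]
top spool_full_center 0.94 [493.3 347.2  64.9]
top dongle 0.55 [592.3 184.2  -0.5]
top stamp 0.53 [669.5 279.4   1.5]
top cradle 0.86 [361.8 373.9   0. ]
0.8
```

View pics/scene0.png

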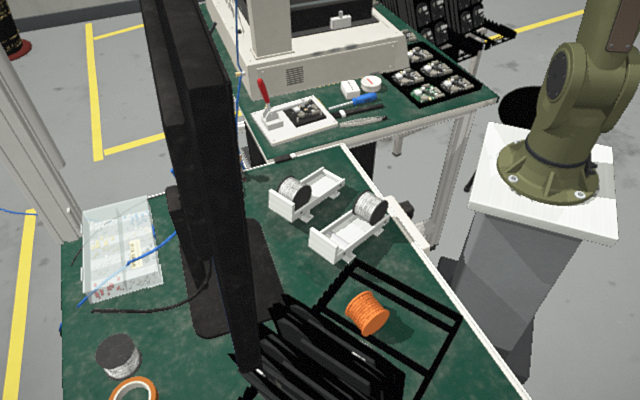

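View pics/top0.png

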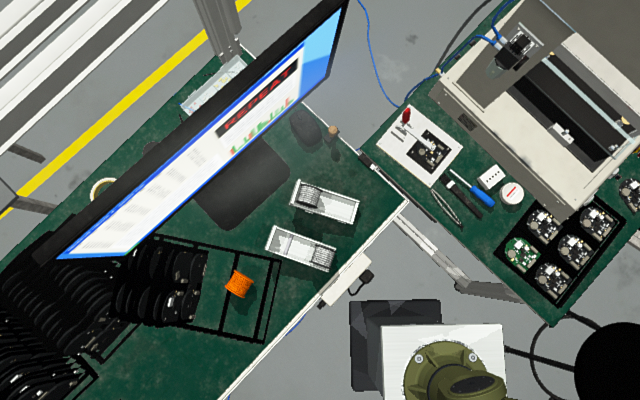

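```bash
python3 - <<'E'
from h import *
from scipy.spatial.transform import Rotation as Ro
np.set_printoptions(precision=3,suppress=True)
s=env.sense(); q=s["ee_rot"]; R=Ro.from_quat(np.r_[q[1:],q[0]]).as_matrix(); print(R, s["t"])
a=np.array([335,314,55.]);b=np.array([376,415,69.5]); print(np.linalg.norm(b-a),np.degrees(np.arctan2(101,41)))
E
```

```text
[[ 0.28 -0.    0.96]
 [-0.96 -0.    0.28]
 [ 0.   -1.   -0.  ]] 0.8
109.96476708473492 67.9057696584172
```

```bash
python3 - <<'E'
from h import *
ims=[]
H=np.full((400,400),-50.) # x -200..1400? cells 5mm: x from -300..., 
for n in("scene","top"):
    im,d=env.get_image(n);K,R,t=cal(n)
    v,u=np.mgrid[0:400,0:640]; m=d>0
    P=np.stack([(u-K[0,2])/K[0,0]*d,(v-K[1,2])/K[1,1]*d,d],-1)[m]; W=(P-t)@R
    i=((W[:,0]+500)/5).astype(int); j=((W[:,1]+1000)/5).astype(int); k=(i>=0)&(i<400)&(j>=0)&(j<400)&(W[:,2]<1000)
    np.maximum.at(H,(i[k],j[k]),W[k,2])
    # zoom crop
    c={"scene":im[140:290,240:430],"top":im[100:300,240:390]}[n]
    cv2.imwrite(f"pics/{n}_z.png",cv2.resize(c[:,:,::-1],None,fx=4 if n=="scene" else 3.0,fy=4 if n=="scene" else 3.0,interpolation=cv2.INTER_CUBIC)[:600,:800])
np.save("H.npy",H)
# coarse print: x rows (down from 1000), y cols left=+y
print("max heights (50mm cells) cols y:",list(range(800,-850,-100)))
for x in range(1000,-300,-50):
    print(f"{x:5d}",' '.join(f"{int(H[(x+500)//5:(x+550)//5,(y+1000)//5:(y+1050)//5].max()):4d}" for y in range(800,-850,-50)))
E
```

```text
max heights (50mm cells) cols y: [800, 700, 600, 500, 400, 300, 200, 100, 0, -100, -200, -300, -400, -500, -600, -700, -800]
 1000  -50  -50  -50  -50  -50  -50  -50  -50  -50  -50  -50  -50  -50  -50  -50  -50  -50  -50  -50  -50    6  127  150  140  125  -50  -50  -50  -50  -50  -50  -50  -50
  950  -50  -50  -50  -50  -50  -50  -50  -50  -50  -50  -50  -50  -50  -50  -50  -50  -50  -50  -50    6  130  179  163  149  128  -50  -50  -50  -50  -50  -50  -50  -50
  900  -50  -50  -50  -50  286  289  292    4  -50  -50  -50  -50  -50  -50  -50  -50  -50  -50    6  129  195  194  134  148  -50  -50  -50  -50  -50  -50  -50  -50  -50
  850  -50  -50  -50    4   11  361  402   43  -50  -50  -50  -50  -50  -50  -50  -50  -50    4  130  221  172  133  -50  -50  -50  -50  -50  -50  -50  -50  -50  -50  -50
  800  -50  -50    3    9   46   50   51   45    7    2  -50  -50  -50  -50  -50  -50  116  237  160  215  -50  197  195  -50  -50  -50  -50  -50  -50  -50  -50  -50  -50
  750  -50    3    8   49  550  520   45   46   44   13    2  -50  -50  -50  -50   15  494  534  271  -50  409  266  200
[... 2770 characters left out ...]
0  -50  -50  -50
 -100  -50  -50  -50  -50  -50  -50  -50  -50  -50  -50  -50  -50  -50    3    4  266  311  313  -50  -50  -50  -50  -50  -50  -50  -50  -50  -50  -50  -50  -50  -50  -50
 -150  -50  -50  -50  -50  -50  -50  -50  -50  -50  -50  -50  -50  -50    3    4    3   15   17    3    4    2  -50  -50  -50  -50  -50  -50  -50  -50  -50  -50  -50  -50
 -200  -50  -50  -50  -50  -50  -50  -50  -50  -50  -50  -50  -50  -50  -50  -50  -50  -50  -50  -50  -50  -50  -50  -50  -50  -50  -50  -50  -50  -50  -50  -50  -50  -50
 -250  -50  -50  -50  -50  -50  -50  -50  -50  -50  -50  -50  -50  -50  -50  -50  -50  -50  -50  -50  -50  -50  -50  -50  -50  -50  -50  -50  -50  -50  -50  -50  -50  -50
```

View pics/scene_z.png

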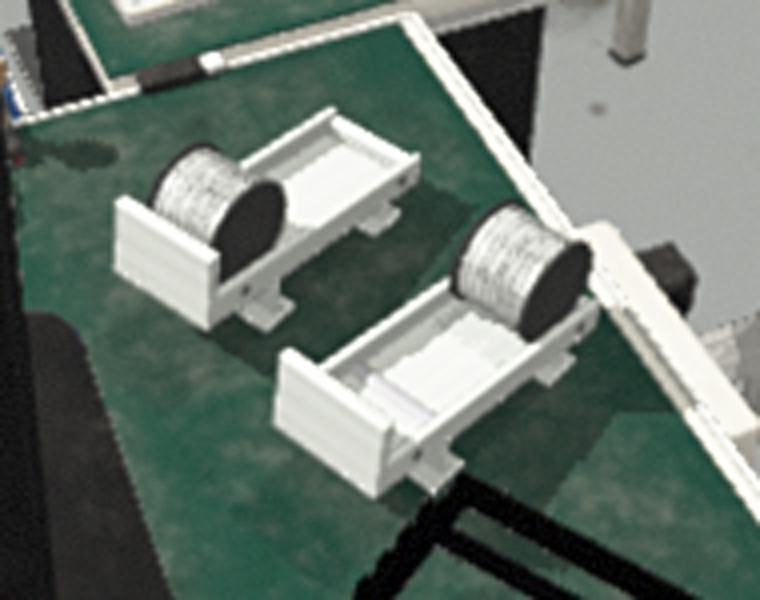

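View pics/top_z.png

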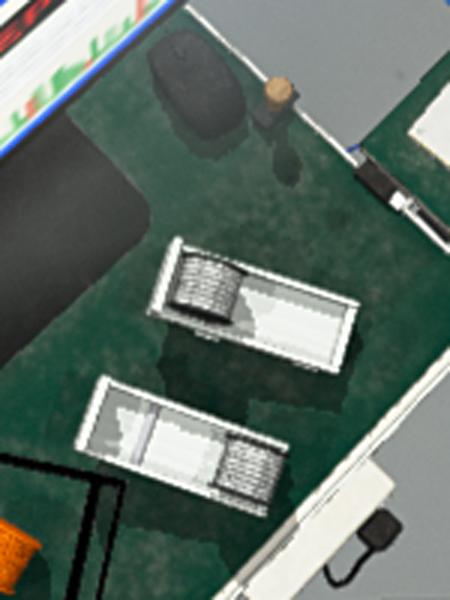

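```bash
python3 - <<'E'
from h import *
H=np.load("H.npy"); i,j=np.mgrid[0:400,0:400]; x=i*5-497.5;y=j*5-997.5; r=np.hypot(x,y);a=np.degrees(np.arctan2(y,x))
for h in(130,215,300):
  print(h,[(b,int(r[(H>h)&(a>=b)&(a<b+10)&(r>250)].min(initial=9999))) for b in range(-90,70,10)])
E
```

```text
130 [(-90, 9999), (-80, 9999), (-70, 9999), (-60, 9999), (-50, 9999), (-40, 536), (-30, 555), (-20, 586), (-10, 641), (0, 679), (10, 9999), (20, 751), (30, 733), (40, 731), (50, 742), (60, 696)]
215 [(-90, 9999), (-80, 9999), (-70, 9999), (-60, 9999), (-50, 9999), (-40, 652), (-30, 641), (-20, 599), (-10, 641), (0, 747), (10, 9999), (20, 751), (30, 733), (40, 731), (50, 742), (60, 718)]
300 [(-90, 9999), (-80, 9999), (-70, 9999), (-60, 9999), (-50, 9999), (-40, 679), (-30, 641), (-20, 599), (-10, 641), (0, 747), (10, 9999), (20, 751), (30, 733), (40, 731), (50, 742), (60, 769)]
```

>>> send_rows([
  {"fingers":255,"tx":-0.9,"ty":0,"tz":0,"spin":0},
  {"fingers":255,"tx":-0.9,"ty":0,"tz":0,"spin":0},
  {"fingers":255,"tx":-0.9,"ty":0,"tz":0,"spin":0},
  {"fingers":255,"tx":-0.6,"ty":0,"tz":0,"spin":0},
  {"fingers":255,"tx":-0.04,"ty":0,"tz":0.78,"spin":-1},
  {"fingers":255,"tx":-0.04,"ty":0,"tz":0.78,"spin":-1},
  {"fingers":255,"tx":-0.04,"ty":0,"tz":0.78,"spin":-1},
  {"fingers":255,"tx":-0.04,"ty":0,"tz":0.78,"spin":-1},
], grip_force=40)

```text
t: 1.9
eef_pos: [291.9, -345.0, 405.0]
ee_rot: [-0.642, 0.642, -0.296, 0.297]
wrist_force: [0.4, -0.6, -0.2]
grip_width: -0.004
```

```bash
python3 - <<'E'
import numpy as np
p=np.array([291.9,-345.]);zaz=np.radians(90-49.6); N=13
goal=np.radians(41.5);a0=np.arctan2(p[1],p[0])
q=p.copy();dz=(np.radians(68)-zaz)/N
for k in range(1,N+1):
    a=a0+(goal-a0)*k/N; w=np.array([np.cos(a),np.sin(a)])*450
    d=w-q; z=np.array([np.cos(zaz),np.sin(zaz)]);x=np.array([np.sin(zaz),-np.cos(zaz)])
    tx,tz=round(d@x/60,2),round(d@z/60,2); q=q+60*(tx*x+tz*z); zaz+=dz
    print(tx,tz,round(-np.degrees(dz)/6,3),q,np.degrees(zaz))
E
```

```text
-0.09 0.92 -0.354 [ 330.43706711 -305.1114746 ] 42.52307692307692
-0.13 0.91 -0.354 [ 365.40563001 -262.45939835] 44.646153846153844
-0.21 0.89 -0.354 [ 394.54325247 -215.96941064] 46.76923076923077
-0.28 0.87 -0.354 [ 418.056546   -166.42947698] 48.89230769230769
-0.36 0.85 -0.354 [ 435.31278015 -113.80075494] 51.01538461538462
-0.43 0.81 -0.354 [445.83288376 -59.7921684 ] 53.13846153846154
-0.49 0.77 -0.354 [450.02491784  -5.19155622] 55.261538461538464
-0.56 0.73 -0.354 [447.37233465  49.94793781] 57.384615384615394
-0.62 0.68 -0.354 [438.02956476 104.36477942] 59.50769230769232
-0.68 0.62 -0.354 [421.74843889 157.12276403] 61.63076923076924
-0.73 0.56 -0.354 [399.1737482  207.49918055] 63.75384615384616
-0.77 0.5 -0.354 [371.00371048 254.83720939] 65.87692307692308
-0.81 0.43 -0.354 [337.19237661 298.24681319] 68.0
```

>>> send_rows([
  {"fingers":255,"tx":-0.09,"ty":0,"tz":0.92,"spin":-0.36},
  {"fingers":255,"tx":-0.13,"ty":0,"tz":0.91,"spin":-0.36},
  {"fingers":255,"tx":-0.21,"ty":0,"tz":0.89,"spin":-0.36},
  {"fingers":255,"tx":-0.28,"ty":0,"tz":0.87,"spin":-0.36},
  {"fingers":255,"tx":-0.36,"ty":0,"tz":0.85,"spin":-0.36},
  {"fingers":255,"tx":-0.43,"ty":0,"tz":0.81,"spin":-0.36},
  {"fingers":255,"tx":-0.49,"ty":0,"tz":0.77,"spin":-0.36},
  {"fingers":255,"tx":-0.56,"ty":0,"tz":0.73,"spin":-0.36},
  {"fingers":255,"tx":-0.62,"ty":0,"tz":0.68,"spin":-0.36},
  {"fingers":255,"tx":-0.68,"ty":0,"tz":0.62,"spin":-0.36},
  {"fingers":255,"tx":-0.73,"ty":0,"tz":0.56,"spin":-0.36},
  {"fingers":255,"tx":-0.5,"ty":0,"tz":0.3,"spin":-0.36},
])

```text
t: 3.4
eef_pos: [376.8, 238.0, 404.9]
ee_rot: [-0.692, 0.692, -0.144, 0.145]
wrist_force: [-0.1, -1.0, 0.3]
grip_width: 0.002
```

```bash
python3 - <<'E'
from h import *
from scipy.spatial.transform import Rotation as Ro
np.set_printoptions(precision=3,suppress=True)
s=env.sense(); q=s["ee_rot"]; R=Ro.from_quat(np.r_[q[1:],q[0]]).as_matrix(); print(R,s["eef_pos"],s["joint_positions"],s["wrist_force"], s["t"])
im,d=save("wrist","w1.png")
for q in("spool_center","cradle_seat","cradle_low","spool_full_center","cradle","spool"):
        for r in env.landmark_of("wrist",q)[:3]: print(q,round(r["p"],2),c2w("wrist",r["position"]))
E
```

```text
[[ 0.917  0.001  0.399]
 [-0.399 -0.     0.917]
 [ 0.001 -1.     0.   ]] [376.805 238.016 404.933] [ 0.545 -0.171 -1.043  1.897 -0.151  1.333 -0.867] [-0.143 -0.963  0.267] 3.4
spool_center 0.71 [334.147 312.322  51.88 ]
spool_full_center 0.78 [491.04  343.864  66.44 ]
cradle 0.82 [357.865 368.462  -2.976]
spool 0.75 [362.213 294.708  51.198]
```

View pics/w1.png

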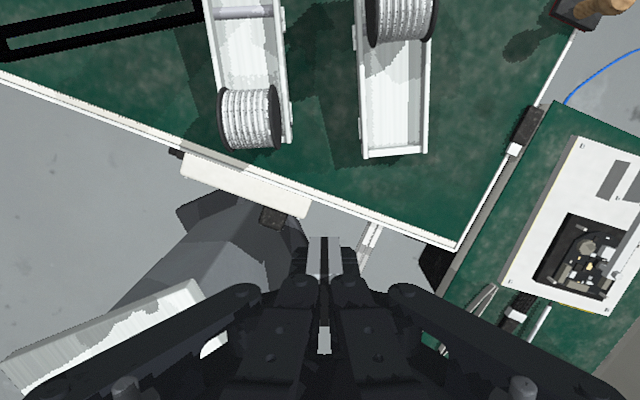

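```bash
python3 - <<'E'
from h import *
from scipy.optimize import minimize
np.set_printoptions(precision=1,suppress=True)
for n in("wrist","top"):
    im,d=env.get_image(n);K,R,t=cal(n)
    v,u=np.mgrid[0:400,0:640]; m=(d>0)&(im.min(-1)>110)
    P=np.stack([(u-K[0,2])/K[0,0]*d,(v-K[1,2])/K[1,1]*d,d],-1)[m]; W=(P-t)@R
    W=W[(W[:,2]>15)&(W[:,2]<80)]
    c=np.array([357.5,369.])
    best=None
    for a in np.radians(np.arange(62,74,.25)):
        e=np.array([np.cos(a),np.sin(a)]);f=np.array([-e[1],e[0]])
        s=(W[:,:2]-c)@e; w=(W[:,:2]-c)@f
        h=W[:,2]-s*np.tan(np.radians(8))
        k=(abs(s)<85)&(abs(w)<45)&(h>41)&(h<50)
        if k.sum()<30: continue
        L=w[k&(w>0)];Rr=w[k&(w<0)]
        if len(L)<8 or len(Rr)<8: continue
        sc=L.std()+Rr.std()
        if best is None or sc<best[0]: best=(sc,np.degrees(a),np.median(L),np.median(Rr),len(L),len(Rr),np.median(h[k]))
    print(n,best)
E
```

```text
wrist (np.float64(3.1173403185368245), np.float64(69.0), np.float64(30.79813521539635), np.float64(-29.642013106732385), 533, 810, np.float64(44.889277916843355))
top (np.float64(4.025791028751728), np.float64(69.25), np.float64(31.121056633095176), np.float64(-29.629400771377284), 117, 114, np.float64(46.12036778706205))
```

>>> send_rows([
  {"fingers":255,"tx":-0.55,"ty":0.5,"tz":0.02,"spin":-0.42},
  {"fingers":255,"tx":-0.55,"ty":0.5,"tz":0.0,"spin":0},
  {"fingers":255,"tx":0,"ty":0,"tz":0.0,"spin":0},
])

```text
t: 4.22
eef_pos: [315.8, 261.7, 342.7]
ee_rot: [-0.694, 0.696, -0.131, 0.129]
wrist_force: [1.1, -0.3, -0.4]
grip_width: 0.001
```

```bash
cat >> h.py <<'E'
from scipy.spatial.transform import Rotation as Ro
np.set_printoptions(precision=3,suppress=True)
C=np.array([356.9,369.2]);A=np.radians(69);e=np.array([np.cos(A),np.sin(A)]);f=np.array([-e[1],e[0]])
def st():
    s=env.sense(); q=s["ee_rot"]; R=Ro.from_quat(np.r_[q[1:],q[0]]).as_matrix(); p=s["eef_pos"]
    print("tcp",p,"zaz",np.degrees(np.arctan2(R[1,2],R[0,2])),"ydown",R[:,1],"along",(p[:2]-C)@e,"across",(p[:2]-C)@f,"r",np.hypot(*p[:2]),"tip",p[2]-173)
    print(s["joint_positions"],s["wrist_force"],s["t"])
E
python3 -c "
from h import *
st()"
```

```text
tcp [315.813 261.702 342.682] zaz 68.8005636268453 ydown [-0.003 -0.003 -1.   ] along -115.08209042442469 across -0.1654813867571423 r 410.1533818608311 tip 169.68183687165651
[ 0.464 -0.253 -1.064  2.054 -0.234  1.226 -0.874] [ 1.106 -0.312 -0.383] 4.225
```

>>> send_rows([
  {"fingers":255,"tx":0,"ty":0.5,"tz":0.0,"spin":0},
  {"fingers":255,"tx":0,"ty":0.5,"tz":0.0,"spin":0},
  {"fingers":255,"tx":0,"ty":0.5,"tz":0.0,"spin":0},
  {"fingers":255,"tx":0,"ty":0,"tz":0.0,"spin":0},
])

```text
t: 4.72
eef_pos: [318.1, 260.8, 253.8]
ee_rot: [0.695, -0.695, 0.133, -0.129]
wrist_force: [-0.5, 0.6, -0.2]
grip_width: -0.002
```

```bash
python3 -c "
from h import *
st()
save('scene','s2.png');save('wrist','w2.png')"
```

```text
tcp [318.141 260.839 253.842] zaz 68.64223346728072 ydown [-0.005  0.001 -1.   ] along -115.05404080859638 across -2.6484163570461434 r 411.4005472703149 tip 80.84150043808569
[ 0.536 -0.035 -1.244  2.153 -0.043  1.003 -1.058] [-0.465  0.553 -0.164] 4.725
```

View pics/s2.png

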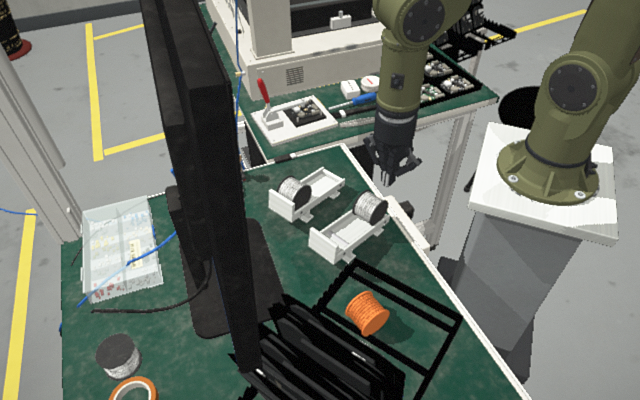

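View pics/w2.png

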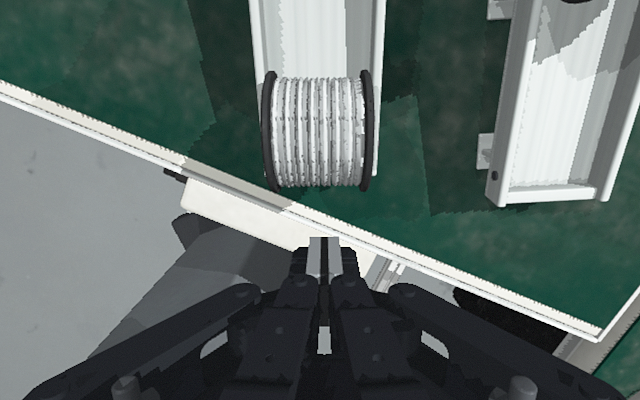

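>>> send_rows([
  {"fingers":255,"tx":-0.02,"ty":0.25,"tz":0.07,"spin":0},
  {"fingers":255,"tx":-0.02,"ty":0.3,"tz":0.03,"spin":0},
  {"fingers":255,"tx":0,"ty":0,"tz":0.0,"spin":0},
])

```text
t: 5.2
eef_pos: [318.2, 268.4, 222.1]
ee_rot: [0.695, -0.695, 0.131, -0.13]
wrist_force: [-0.8, -0.3, -0.8]
grip_width: 0.002
```

```bash
python3 -c "
from h import *
st()
save('wrist','w3.png')"
```

```text
tcp [318.195 268.37  222.077] zaz 68.70288669419811 ydown [-0.001  0.    -1.   ] along -108.00374009392726 across -0.0003856935120567198 r 416.2577618332652 tip 49.077444637738665
[ 0.479  0.126 -1.266  2.172  0.148  0.938 -1.244] [-0.767 -0.302 -0.794] 5.2
```

View pics/w3.png

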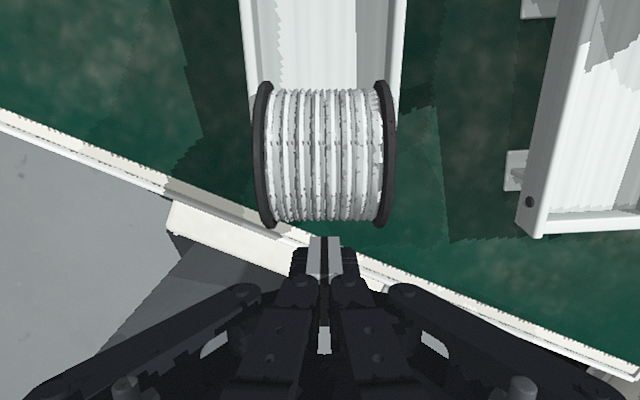

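>>> send_rows([
  {"fingers":255,"tz":0.1},
  {"fingers":255,"tz":0.1},
  {"fingers":255,"tz":0.12,"ty":-0.017},
  {"fingers":255,"tz":0.12,"ty":-0.017},
  {"fingers":255,"tz":0.12,"ty":-0.017},
  {"fingers":255,"tz":0.12,"ty":-0.017},
  {"fingers":255,"tz":0.12,"ty":-0.017},
  {"fingers":255,"tz":0.12,"ty":-0.017},
])

```text
invalid input
```

```bash
python3 -c "
from h import *
st()
save('wrist','w4.png')
for r in env.landmark_of('wrist','spool_center')[:2]: 
  p=c2w('wrist',r['position']);print(r['p'],p,(p[:2]-C)@e,(p[:2]-C)@f)"
```

```text
tcp [318.314 268.622 222.574] zaz 68.70251534581483 ydown [ 0.  0. -1.] along -107.72606198505058 across -0.02076558944434521 r 416.51081527102 tip 49.57409318914111
[ 0.479  0.124 -1.266  2.171  0.147  0.938 -1.244] [ 0.812  0.331 -0.563] 5.25
0.9 [335.565 310.644  52.955] -62.312484676258364 -1.066541888083795
```

View pics/w4.png

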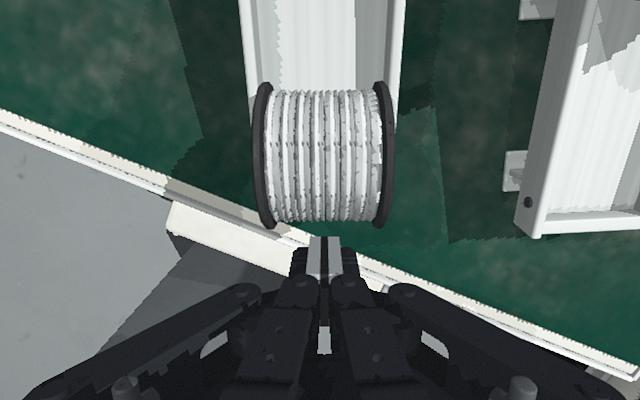

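All fields are needed.

>>> send_rows([
  {"fingers":255,"tx":0,"ty":0,"tz":0.1,"spin":0},
  {"fingers":255,"tx":0,"ty":0,"tz":0.1,"spin":0},
  {"fingers":255,"tx":0,"ty":-0.017,"tz":0.12,"spin":0},
  {"fingers":255,"tx":0,"ty":-0.017,"tz":0.12,"spin":0},
  {"fingers":255,"tx":0,"ty":-0.017,"tz":0.12,"spin":0},
  {"fingers":255,"tx":0,"ty":-0.017,"tz":0.12,"spin":0},
  {"fingers":255,"tx":0,"ty":-0.017,"tz":0.12,"spin":0},
  {"fingers":255,"tx":0,"ty":-0.017,"tz":0.12,"spin":0},
])

```text
t: 6.35
eef_pos: [338.0, 320.2, 227.8]
ee_rot: [-0.695, 0.695, -0.131, 0.131]
wrist_force: [-0.0, -1.4, 1.0]
grip_width: 0.005
```

```bash
python3 -c "
from h import *
st()
save('wrist','w4.png')
for r in env.landmark_of('wrist','spool_center')[:2]: 
  p=c2w('wrist',r['position']);print(r['p'],p,(p[:2]-C)@e,(p[:2]-C)@f)"
```

```text
tcp [337.99  320.232 227.813] zaz 68.69989512358062 ydown [-0. -0. -1.] along -52.4924049910942 across 0.10584082545966586 r 465.6023302994502 tip 54.8129691741006
[ 0.268  0.289 -1.176  2.06   0.319  0.992 -1.444] [-0.049 -1.374  0.998] 6.35
0.95 [350.639 360.33   60.486] -10.524997295498503 2.6662172809622513
```

View pics/w4.png

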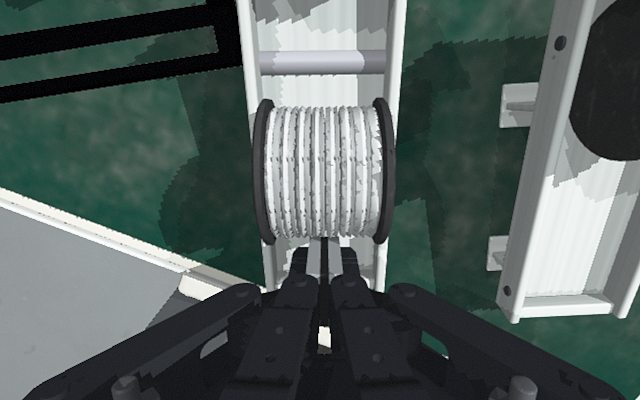

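>>> send_rows([
  {"fingers":255,"tx":0,"ty":-0.017,"tz":0.12,"spin":0},
  {"fingers":255,"tx":0,"ty":-0.017,"tz":0.12,"spin":0},
  {"fingers":255,"tx":0,"ty":-0.017,"tz":0.12,"spin":0},
  {"fingers":255,"tx":0,"ty":-0.017,"tz":0.12,"spin":0},
  {"fingers":255,"tx":0,"ty":-0.017,"tz":0.12,"spin":0},
  {"fingers":255,"tx":0,"ty":-0.017,"tz":0.12,"spin":0},
  {"fingers":255,"tx":0,"ty":-0.017,"tz":0.12,"spin":0},
])

```text
t: 7.32
eef_pos: [356.5, 367.7, 235.2]
ee_rot: [0.696, -0.694, 0.131, -0.131]
wrist_force: [-0.6, 2.0, -0.1]
grip_width: 0.001
```

```bash
python3 -c "
from h import *
st()
save('wrist','w5.png')
for r in env.landmark_of('wrist','spool_center')[:2]: 
  p=c2w('wrist',r['position']);print(r['p'],p,(p[:2]-C)@e,(p[:2]-C)@f)"
```

```text
tcp [356.492 367.741 235.22 ] zaz 68.70501972784149 ydown [ 0.001  0.002 -1.   ] along -1.5082683537660355 across -0.14197209377473655 r 512.1718775193741 tip 62.22032784189469
[ 0.117  0.391 -1.109  1.95   0.405  1.045 -1.544] [-0.576  1.971 -0.094] 7.325
0.79 [372.235 410.746  68.751] 44.28199853987429 0.5722056781960294
```

View pics/w5.png

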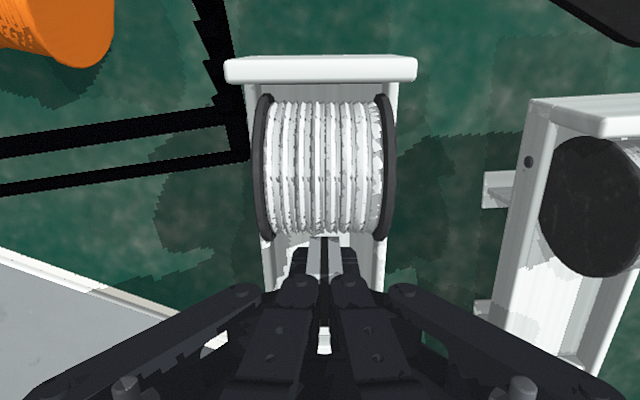

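>>> send_rows([
  {"fingers":255,"tx":0,"ty":-0.005,"tz":0.04,"spin":0},
  {"fingers":255,"tx":0,"ty":-0.005,"tz":0.04,"spin":0},
  {"fingers":255,"tx":0,"ty":0,"tz":0,"spin":0},
])

```text
t: 7.8
eef_pos: [357.9, 371.3, 235.5]
ee_rot: [0.695, -0.695, 0.131, -0.131]
wrist_force: [-0.2, -0.3, -1.3]
grip_width: 0.002
```

>>> send_rows([
  {"fingers":255,"tx":0,"ty":0,"tz":0.03,"spin":0},
  {"fingers":255,"tx":0,"ty":0,"tz":0,"spin":0},
])

```text
t: 8.05
eef_pos: [358.5, 372.8, 235.5]
ee_rot: [-0.695, 0.695, -0.131, 0.131]
wrist_force: [0.0, -0.1, 0.6]
grip_width: -0.003
```

```bash
python3 -c "
from h import *
st()
save('wrist','w6.png')
for r in env.landmark_of('wrist','spool_center')[:2]: 
  p=c2w('wrist',r['position']);print(r['p'],p,(p[:2]-C)@e,(p[:2]-C)@f)"
```

```text
tcp [358.538 372.796 235.467] zaz 68.69735032255909 ydown [-0. -0. -1.] along 3.9442851683114086 across -0.24094411428302365 r 517.2297803730436 tip 62.46667220733252
[ 0.1    0.403 -1.101  1.937  0.414  1.053 -1.554] [ 0.039 -0.106  0.577] 8.05
0.9 [373.564 410.421  66.437] 44.45494837808506 -0.7850833273962096
0.7 [272.095 531.148  26.623] 120.80009845706137 137.20901674422197
```

View pics/w6.png

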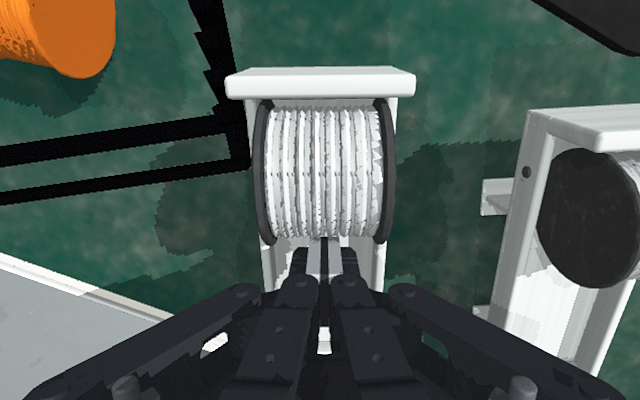

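>>> send_rows([
  {"fingers":255,"tx":0,"ty":0,"tz":0.03,"spin":0},
  {"fingers":255,"tx":0,"ty":0,"tz":0,"spin":0},
])

```text
t: 8.4
eef_pos: [359.1, 374.3, 235.4]
ee_rot: [-0.695, 0.695, -0.131, 0.131]
wrist_force: [-0.4, -1.3, 1.1]
grip_width: 0.0
```

>>> send_rows([
  {"fingers":255,"tx":0,"ty":0,"tz":0.03,"spin":0},
  {"fingers":255,"tx":0,"ty":0,"tz":0,"spin":0},
])

```text
t: 8.65
eef_pos: [359.4, 375.0, 235.0]
ee_rot: [-0.693, 0.697, -0.131, 0.13]
wrist_force: [-2.7, -7.1, 4.9]
grip_width: -0.002
```

```bash
python3 -c "
from h import *
st()
save('wrist','w7.png')
for r in env.landmark_of('wrist','spool_center')[:1]: 
  p=c2w('wrist',r['position']);print(r['p'],p,(p[:2]-C)@e,(p[:2]-C)@f)
for r in env.landmark_of('wrist','cradle_seat')[:1]: 
  p=c2w('wrist',r['position']);print(r['p'],p,(p[:2]-C)@e,(p[:2]-C)@f)"
```

```text
tcp [359.414 375.044 235.025] zaz 68.68069708988546 ydown [-0.002 -0.005 -1.   ] along 6.356512991061767 across -0.2531739703932507 r 519.4577476983948 tip 62.025059085941905
[ 0.09   0.41  -1.096  1.931  0.42   1.06  -1.559] [-2.724 -7.087  4.902] 8.65
0.86 [271.261 530.682  26.389] 120.06562006116268 137.82111301277482
```

View pics/w7.png

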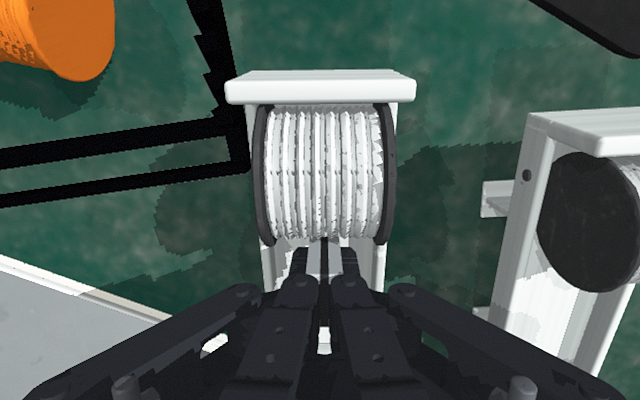

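>>> send_rows([
  {"fingers":255,"tx":0,"ty":0,"tz":-0.03,"spin":0},
  {"fingers":255,"tx":0,"ty":0,"tz":-0.04,"spin":0},
  {"fingers":255,"tx":0,"ty":0,"tz":-0.1,"spin":0},
  {"fingers":255,"tx":0,"ty":0,"tz":-0.1,"spin":0},
  {"fingers":255,"tx":0,"ty":0,"tz":-0.1,"spin":0},
  {"fingers":255,"tx":0,"ty":0,"tz":0,"spin":0},
  {"fingers":255,"tx":0,"ty":0,"tz":0,"spin":0},
])

```text
t: 9.68
eef_pos: [351.9, 355.6, 235.7]
ee_rot: [0.695, -0.695, 0.131, -0.131]
wrist_force: [0.1, 0.1, 0.8]
grip_width: 0.002
```

```bash
python3 -c "
from h import *
st()
save('wrist','w8.png')
for n in ('wrist','top'):
 env.get_image(n)
 for q in ('spool_center','cradle_seat'):
  for r in env.landmark_of(n,q)[:1]: 
   p=c2w(n,r['position']);print(n,q,r['p'],p,(p[:2]-C)@e,(p[:2]-C)@f)"
```

```text
tcp [351.909 355.567 235.656] zaz 68.68755682559843 ydown [ 0.  0. -1.] along -14.515861338675986 across -0.22618526164590416 r 500.26801968311935 tip 62.65574476556071
[ 0.155  0.364 -1.128  1.976  0.383  1.037 -1.52 ] [0.12  0.143 0.767] 9.675
wrist spool_center 0.96 [373.258 410.208  66.681] 44.146579617265346 -0.5754192652982079
top spool_center 0.86 [270.612 533.271  25.6  ] 122.25039521373121 139.35448597652967
top cradle_seat 0.73 [374.167 412.258  75.083] 46.38576939400321 -0.6894992582806704
```

View pics/w8.png

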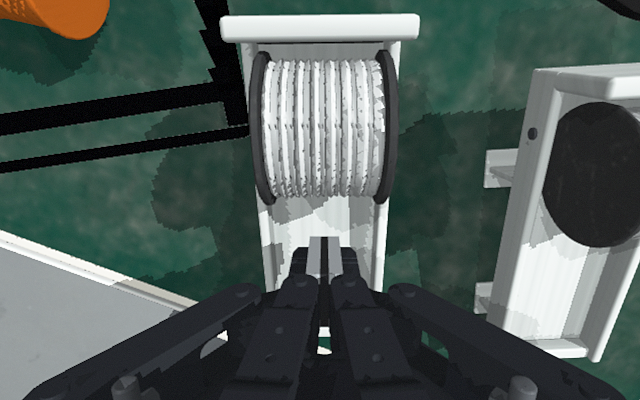

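>>> send_rows([
  {"fingers":255,"tx":0,"ty":-0.2,"tz":-0.3,"spin":0},
  {"fingers":255,"tx":0,"ty":-0.5,"tz":-0.3,"spin":0},
  {"fingers":255,"tx":0,"ty":-0.6,"tz":-0.3,"spin":0},
  {"fingers":255,"tx":0,"ty":-0.6,"tz":0,"spin":0},
  {"fingers":255,"tx":0,"ty":-0.3,"tz":0,"spin":0},
  {"fingers":255,"tx":0,"ty":0,"tz":0,"spin":0},
])

```text
t: 10.78
eef_pos: [332.5, 305.7, 368.5]
ee_rot: [0.695, -0.695, 0.13, -0.132]
wrist_force: [-0.3, 0.3, 0.2]
grip_width: 0.0
```

```bash
python3 -c "
from h import *
st()
save('wrist','w9.png')
im,d=save('scene','s9.png'); cv2.imwrite('pics/s9z.png',cv2.resize(im[140:290,240:430,::-1],None,fx=4,fy=4,interpolation=cv2.INTER_CUBIC))
for n in ('wrist','scene'):
 for q in ('spool_center','spool_full_center','cradle_seat','cradle'):
  for r in env.landmark_of(n,q)[:2]: 
   p=c2w(n,r['position']);print(n,q,r['p'],p,(p[:2]-C)@e,(p[:2]-C)@f)"
```

```text
tcp [332.467 305.674 368.546] zaz 68.66386421162511 ydown [ 0.004 -0.001 -1.   ] along -68.06290739534805 across 0.044448127493224986 r 451.63114983919144 tip 195.5461035682547
[ 0.581 -0.157 -1.262  1.936 -0.155  1.255 -1.002] [-0.29   0.282  0.187] 10.775
wrist spool_center 0.92 [370.129 410.393  65.807] 43.19731370717565 2.4119633295104506
wrist spool_full_center 0.69 [489.34  346.764  64.679] 26.516062042893775 -131.68409706630158
wrist spool_full_center 0.32 [586.738 184.699  -5.098] -89.87985302708123 -280.6915057152697
wrist cradle 0.9 [357.262 371.243  -4.221] 2.0374335916947603 0.39433048568831947
scene spool_center 0.7 [268.49  526.413  28.442] 115.08806107099669 138.8778041812363
scene spool_center 0.65 [376.258 407.412  70.867] 42.61160816335176 -4.378269117281349
scene spool_full_center 0.8 [493.827 347.731  70.846] 29.026871340976175 -135.52625608696314
scene spool_full_center 0.4 [665.933 278.679  -1.773] 26.23885374378989 -320.9473524432428
scene cradle_seat 0.61 [378.022 414.307  66.453] 49.6801023571095 -3.5543993260902966
scene cradle 0.86 [354.961 371.762  -1.434] 1.6975342478798436 2.728223837969394
```

View pics/w9.png

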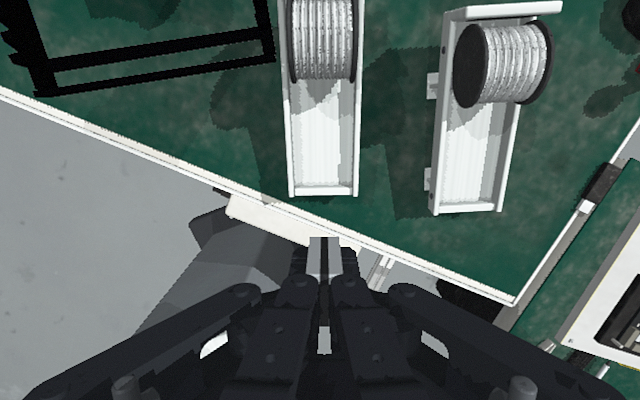

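View pics/s9z.png

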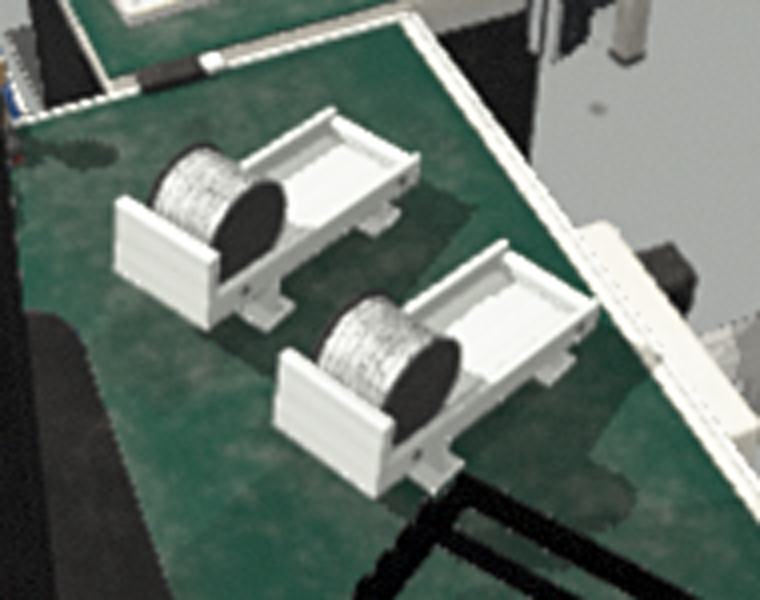

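```bash
python3 -c "
from h import *
print(env.finish_job())"
```

```text
the job is handed in; nothing more can be done
None
```

I pushed the loose spool up its gutter with the closed fingertips, over the ridge and against the upper stop. I then backed off and handed the job in at about 11 s of the 29 s allowed. It stayed on the gutter throughout, and no verdict is reported.

- **Contact with the stop:** the push force rose to about 7–9 N, with the tool within 1 mm of where I had worked out the stop contact to be.
- **Staying parked:** over the 2 s or so after I let go, the spool stayed in the hollow in both the wrist and scene pictures. It sits there just like the reference spool, and its axis looks straight across.
- **Other things:** the other spool's network position stayed within network noise (about 4 mm) of the start. The arm stood clear with no contact force. I did not measure the dongle and stamp again at the end, but the arm never went near them.
- **Weaker checks:** the network's estimates put the spool 43 to 44 mm along the gutter, against about 46 to 50 mm for the stop position. Those numbers carry about 4 mm of noise and could not settle a 6 mm tolerance, so I relied on the stop contact and the pictures. The networks also sometimes reported the orange look-alike as the spool; I ignored those.

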